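# Hold the press plate on a pump jar while it is fastened

### The arm

A 6-joint arm with a two-finger parallel gripper is mounted at the origin on the work surface. World frame = base frame: x ahead of the robot, y to its left, z up, the work surface at z = 0. Lengths are in mm, angles in degrees, forces in N, time in s.
With the tool pointing down it reaches from about 350 to 850 mm from the base axis. Payload 8.1 kg.
Tool frame: the origin (TCP) lies midway between the tips of the shut fingers; the grasp point (between the pads) lies 19 mm behind it; z points along the fingers, y is the line along which they close (so a half turn about z gives the same grasp; the last joint's range is limited). The gripper opens to 85 mm and grips with 20 to 120 N. Pads are 22 mm wide; open, the fingers measure 114 mm over their backs; the gripper's body (76 mm by 85 mm) begins 54 mm behind the grasp point. The pads swing forward as they close: fully open they stand 13 mm farther back than shut.
Start: joints at [67.701, 7.471, 85.268, -0, 87.261, -4.893], TCP at [179.467, 572.535, 197.692] pointing down, gripper open.
Joint ranges: [-169.43, 169.43], [-51.17, 129.36], [1.28, 143.12], [-76.62, 256.62], [0, 156.53], [-152.29, 152.29]. Speed limits (degrees/s): [136.94, 136.94, 159.86, 180, 180, 180].

### API

Orientations are given as [roll, pitch, yaw] about the fixed x, y, z axes, in that order (R = Rz(yaw) Ry(pitch) Rx(roll)).
In Python, from bench import r gives the robot as it stands.
- The arm moves only by the tool step_arm, never from a script. Its arguments are lists of equal length, an entry for each row: "delta_pos": the shift along the world's x, y, z in units of 200 mm (1.0 is 200 mm), a list of three; "spin": the turn about the world's z in units of 180 degrees (1.0 is 180 degrees). In form: {"delta_pos": [[dx, dy, dz], ...], "spin": [spin, ...]}. A call has 1 to 8 rows; each row shifts and turns the commanded pose from where the row before left it; what a row does not reach is not made up. A row lasts 1/8 s, in which the tool goes at most 62.5 mm and 10.7 degrees, less where a joint would pass 70% of its speed; a pose out of reach is approached as far as the arm can. A call with a number of a shift or a turn outside -1 to 1 is refused whole. A call with a gripper value outside its range is refused whole. "gripper" is the opening, from -1 (shut) to 1 (fully open), set as the call begins (left out, the last holds). The fingers move at their own pace and stop on an object; "squeeze" is the grip in N (left out, the last holds). Time passes only in rows, so rows that do not move let the fingers close. It gives the time, the measured TCP pose, the force, the opening and the grip force at its end, in the units of the state.
- r.sense(): the state, without advancing time (a new reading comes with each control period).
- r.snapshot(name): name is "side" or "top" or "wrist"; returns a dict with "pixels" (480x640x3 uint8, blue, green, red), "fx", "fy", "cx", "cy" (pixels), "dist_coeffs" ([k1, k2, p1, p2, k3] as OpenCV has them; the pictures are not rectified), "camera_from_world" (4x4, takes a point from world to camera coordinates). Camera axes: x right, y up, looking along -z (the intrinsics and any distortion apply to the point x, -y, -z); pixel columns grow to the right and rows downward; lengths in mm; the calibration is good to about 2 mm. A picture is of the moment at which its call begins. There is no depth.
- r.hand_in(): hands the job in; it is judged then, once.
The state is a dict: "time": time; "joint_pos": joint angles; "qd": joint speeds; "joint_efforts": joint torques, N m; "tool_pos": TCP position; "tcp_rot": TCP orientation; "ft_force": force on the tool from outside, world axes, zero at the start; "wrist_torque": the same for the moment, N m; "finger_gap": finger opening in mm; "grip_force": force on a finger pad.
Only numpy, scipy, OpenCV 4.12 (cv2) and the standard library are available. Lean on these libraries where they do the work, as an engineer would, in place of code of your own. Each camera call takes 0.05 s, during which the arm holds its last target. There are 200 camera calls.

### The job

The wooden press plate of the ceramic pump jar has come off and lies on the white mat. Lay it flat side down, centred and nearly level, on the white domed plunger of the jar and let go so that it stays balanced there by itself for a second; then press it down from above with your fingertips, with a steady push of about 9 N (plunger about half-way down, never right to the bottom), so that I can fasten its screw. Keep that push steady for at least three seconds and finish while still pressing: do not let go at the end, and leave the cream tub, nail file and teether where they are.

Things in the scene. Friction and masses are not known exactly. Their poses are not given: they have to be found in the camera images.
- plate_mid (a point): centre (half-way up) of the loose press plate: a brown wooden block 64 mm (its x) by 46 mm (its y) by 20 mm high (its z, up), about 42 g, lying flat on a white mat 4 mm thick; a small dark dot marks the middle of its top
- plate: the same press plate; origin at the centre of its underside, axes as for plate_mid
- dome_top (a point): highest point of the white domed plunger (a ball of radius 50 mm, of which the upper half shows above the mouth of the blue ceramic jar); it moves with the plunger. At rest it lies 138 mm above the work surface. The jar (116 mm across, its rim 88 mm above the work surface) stands off-centre on the turntable
- plunger (a joint): how far the domed plunger is pressed down, in m: 0 at rest (up), 0.020 at its bottom stop. It is sprung: it starts to move at about 2 N, takes about 9 N at half-way (0.010) and 15 N at the bottom (0.65 N per mm). At half-way the red line round the dome is level with the jar's rim
- turntable: fixed yellow plastic turntable, 280 mm across, its top 22 mm above the work surface; it does not turn. Origin at the centre of its underside. It carries the jar with its plunger, centred 55 mm from the turntable's axis in its -x direction, and the loose file and teether
- file: bystander: steel nail file with a black handle lying on the turntable, 124 mm long (its y), 13 mm wide, 4 mm thick; origin under its middle
- teether: bystander: red teether ring lying on the turntable, 64 mm across, 12 mm high; origin at the centre of its underside
- tub: bystander: closed cream tub standing on the same mat as the press plate, 56 mm across, 45 mm high; origin at the centre of its underside
Mind the look-alikes: they are no part of the job. Of the things like the plate, leave any that is blue; of the rest the larger one is meant.

How it is judged (in metres and radians):
On the way, in this order (a step that is already met when the one before it is completed fails the run):
1. the plate lies balanced on the dome by itself, untouched by the robot (contact force between plate and the fingers below 0.05 N and contact force between plate and the arm below 0.05 N and contact force between plate and turntable above 0.1 N and horizontal distance between plate_mid and dome_top below 0.012 m and z of plate_mid in the frame of dome_top above 0.006 m and angle between plate's own z axis and vertical below 0.22 rad), for 0.5 s.
2. the plate is pressed down on the dome with a steady push in the band for 3 s (contact force between plate and the fingers above 4 N and contact force between plate and turntable between 6 and 12 N and value of joint plunger between 0.0055 and 0.0155 m and horizontal distance between plate_mid and dome_top below 0.012 m and angle between plate's own z axis and vertical below 0.16 rad), for 2.8 s.
At the end, for the whole second after the job is handed in: The fingers still press the plate onto the dome: push between plate and dome 6 to 12 N, plunger still and 5.5 to 15.5 mm down, plate centre within 12 mm of the dome's axis and tilted less than 0.16 rad (9 degrees); tub, file and teether within 15 mm of their starts (all of step 2 and velocity of joint plunger between -0.01 and 0.01 m/s and z of plate_mid in the frame of dome_top above 0.006 m and distance of each of tub, file, teether from where it was at the start of the episode below 0.015 m); the arm keeps its last pose, push and grip.
It fails at once if the plunger is driven down to its bottom stop (value of joint plunger above 0.019 m).
It fails at once if a bystander is moved by more than 15 mm (distance of any of tub, file, teether from where it was at the start of the episode above 0.015 m).
It also fails if it takes over 58 s, if anything falls off the work surface, if the arm or the gripper's body presses on something with over 40 N, if the wrist force passes 120 N, or if a joint passes its speed limit or range.

## Working session

There is one attempt and no reset: what is moved stays moved. The work goes in short steps, Python scripts to look and compute and a tool call to move; the robot and the scene stay as the last step left them, time stands still between calls to the robot, and variables do not carry over. Pictures are saved under pics/ and viewed, at most 12 in all, crops included, and the job is handed in when it is done.

Besides the shell and the picture viewer there is one more tool, called after "Emit:" by a JSON object that holds its "fn" and its "kwargs". step_arm: Moves the arm, as the interface text tells. Shifts and turns lie within -1 to 1; 1 stands for 200 mm of shift or 180 degrees of turn. Its arguments: {"type":"object","properties":{"delta_pos":{"type":"array","items":{"type":"array","items":{"type":"number","minimum":-1,"maximum":1}}},"spin":{"type":"array","items":{"type":"number","minimum":-1,"maximum":1}},"gripper":{"type":"number"},"squeeze":{"type":"number"}},"required":["delta_pos","spin"]}

```bash
mkdir -p pics
cat > h.py <<'E'
import numpy as np, cv2
from bench import r
def cam(s):
    K=np.array([[s['fx'],0,s['cx']],[0,s['fy'],s['cy']],[0,0,1]]);return K,np.array(s['dist_coeffs'],float),np.array(s['camera_from_world'])
def ray(s,uv):
    K,d,T=cam(s);p=cv2.undistortPoints(np.array(uv,float).reshape(-1,1,2),K,d).reshape(-1,2)
    D=np.c_[p[:,0],-p[:,1],-np.ones(len(p))]@T[:3,:3]
    return -T[:3,:3].T@T[:3,3],D
def plane(s,uv,z):
    o,D=ray(s,uv);return o+D*((z-o[2])/D[:,2])[:,None]
def proj(s,P):
    K,d,T=cam(s);c=np.atleast_2d(P)@T[:3,:3].T+T[:3,3];c=c*[1,-1,-1]
    return cv2.projectPoints(c.reshape(-1,1,3),np.zeros(3),np.zeros(3),K,d)[0].reshape(-1,2)
E
python3 - <<'E'
from h import *
print(r.sense())
import pickle
for n in ['top','side']:
    s=r.snapshot(n);cv2.imwrite(f'pics/{n}0.png',s['pixels']);pickle.dump(s,open(f'{n}0.pkl','wb'));print(n,cam(s))
E
```

```text
{'time': 0.0, 'joint_pos': array([ 6.77021030e+01,  7.51451194e+00,  8.53293427e+01,  7.11468003e-04,
        8.72610953e+01, -4.89320006e+00]), 'qd': array([ 0.06783329,  0.11157541, -0.05955602, -0.07369599,  0.03569088,
        0.06350899]), 'joint_efforts': array([ 5.34266001e-04, -5.69392204e+01, -5.00550950e+01, -1.98651405e-04,
        1.44200778e-02, -5.42235125e-05]), 'tool_pos': array([179.21581405, 571.97404526, 196.65009044]), 'tcp_rot': array([-1.79895493e+02, -9.66008881e-03,  1.62595260e+02]), 'ft_force': array([0.43993588, 0.35940279, 0.47859315]), 'wrist_torque': array([-0.02893792,  0.05403441, -0.02285319]), 'grip_force': 0.0, 'finger_gap': 85.36721252002552}
top (array([[507.95908866,   0.        , 320.53053196],
       [  0.        , 507.95908866, 234.85127436],
       [  0.        ,   0.        ,   1.        ]]), array([-0.03358447,  0.        ,  0.        ,  0.        ,  0.        ]), array([[ 2.57886438e-02, -9.99666242e-01, -1.53331215e-03,
        -5.08663969e+01],
       [ 9.98931831e-01,  2.57108073e-02,  3.83946868e-02,
        -5.02214602e+02],
       [-3.83424495e-02, -2.52182121e-03,  9.99261476e-01,
        -1.02486623e+03],
       [ 0.00000000e+00,  0.00000000e+00,  0.00000000e+00,
         1.00000000e+00]]))
side (array([[452.40447145,   0.        , 316.99077061],
       [  0.        , 452.40447145, 240.89225895],
       [  0.        ,   0.        ,   1.        ]]), array([0.01677724, 0.        , 0.        , 0.        , 0.        ]), array([[ 8.43163292e-01, -5.37328458e-01, -1.88093534e-02,
        -4.47691195e+02],
       [ 3.19695513e-01,  4.72917183e-01,  8.21062798e-01,
        -2.24218508e+02],
       [-4.32285140e-01, -6.98303277e-01,  5.70527905e-01,
        -7.13671702e+02],
       [ 0.00000000e+00,  0.00000000e+00,  0.00000000e+00,
         1.00000000e+00]]))
```

View pics/top0.png

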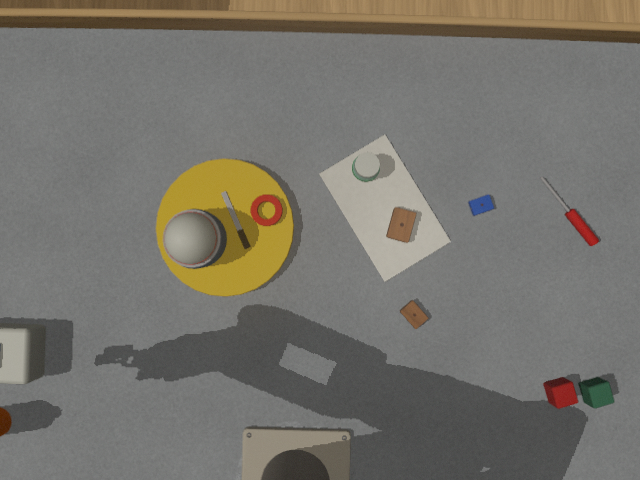

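View pics/side0.png

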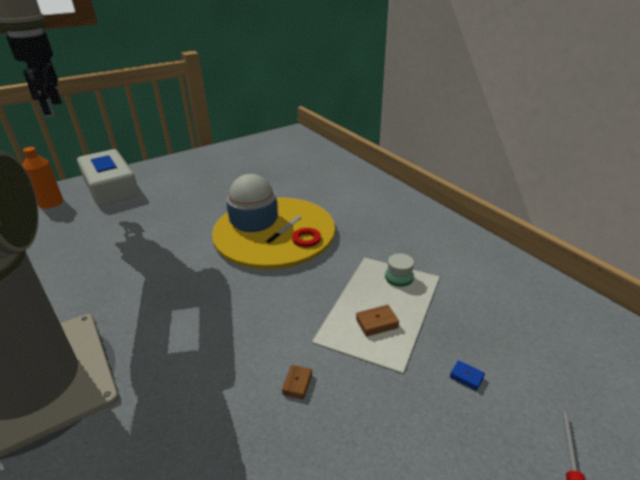

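The top view shows the plate on the mat at about (402,225) with the tub at (366,166). The dome is at (193,239), the file at (237,220) and the teether at (267,210). The smaller brown block at (414,314) and the blue one at (482,205) are the look-alikes.

Run:
```python
from h import *
import pickle
t=pickle.load(open('top0.pkl','rb'));d=pickle.load(open('side0.pkl','rb'))
def cont(m,near):
    cs=[c for c in cv2.findContours(m,0,2)[0] if cv2.contourArea(c)>30]
    return min(cs,key=lambda c:np.hypot(*(c.reshape(-1,2).mean(0)-near)))
h=cv2.cvtColor(t['pixels'],cv2.COLOR_BGR2HSV)
m=cv2.inRange(h,(3,70,30),(18,255,220))
m=cv2.morphologyEx(m,cv2.MORPH_CLOSE,np.ones((5,5)))
c=cont(m,(402,225)); q=cv2.boxPoints(cv2.minAreaRect(c))
P=plane(t,q,22);print('plate box',P.round(1),P.mean(0),[np.hypot(*(P[i]-P[i-1])[:2]) for i in range(4)])
e=P[1]-P[0];print([np.degrees(np.arctan2(*(P[i+1]-P[i])[1::-1])) for i in (0,1)])
print('dot plane', plane(t,[(402,225)],24), plane(d,[(377,316)],24))
m=cv2.inRange(h,(22,120,80),(32,255,255)); c=cont(m,(225,228));ctr,ax,an=cv2.fitEllipse(cv2.convexHull(c));print('tt',plane(t,[ctr],22),ax)
# dome: white-ish
m=cv2.inRange(h,(0,0,80),(179,60,255));M=np.zeros_like(m);cv2.circle(M,(193,239),34,255,-1)
c=cont(cv2.morphologyEx(m&M,cv2.MORPH_OPEN,np.ones((3,3))),(193,239));print('dome px',cv2.minEnclosingCircle(c))
(cc,rr)=cv2.minEnclosingCircle(c);print('dome',plane(t,[cc],88))
hd=cv2.cvtColor(d['pixels'],cv2.COLOR_BGR2HSV)
o=t['pixels'][170:300,140:310];o2=d['pixels'][160:290,200:350]
cv2.imwrite('pics/z.png',np.hstack([cv2.resize(o,(400,306)),cv2.resize(o2,(400,306))]))
for z in (22,): print('teether',plane(t,[(267,210)],28),'file',plane(t,[(225,193),(247,247)],26),'tub',plane(t,[(366,166)],45))
print(proj(t,[[0,0,0]]))
```

```text
plate box [[ 502.7 -168.9   22. ]
 [ 564.5 -184.3   22. ]
 [ 553.3 -229.9   22. ]
 [ 491.6 -214.3   22. ]] [ 528.00266054 -199.33772222   22.        ] [np.float64(46.765802845263224), np.float64(63.65086270486642), np.float64(46.88444295965532), np.float64(63.64669977629168)]
[np.float64(-14.057248555224216), np.float64(-103.8000091775116)]
dot plane [[ 526.8395473  -201.21385337   24.        ]] [[ 527.54337424 -200.58066618   24.        ]]
tt [[513.57643106 156.03391225  22.        ]] (136.8297576904297, 137.8548583984375)
dome px ((191.90133666992188, 238.5603485107422), 28.85902214050293)
dome [[487.10754376 204.27061705  88.        ]]
teether [[549.74470805  70.63571264  28.        ]] file [[582.10315215 156.56036462  26.        ]
 [474.57788458 108.74467141  26.        ]] tub [[ 640.59816079 -124.42194927   45.        ]]
[[295.52479286 481.73817974]]
```

View pics/z.png

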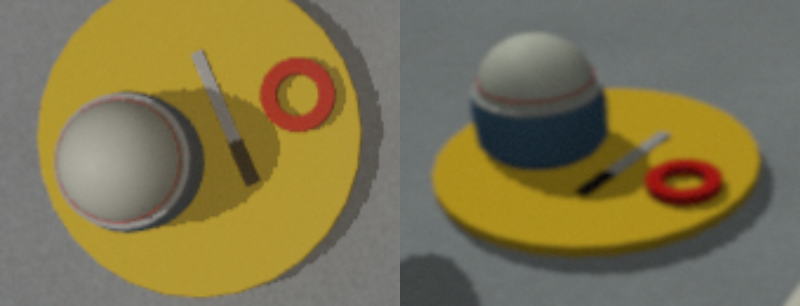

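The dome is at about (487,204), 55.1 mm from the turntable centre as expected. The plate is at about (527.5,-200.5), with its long axis at -14°.

Emit:
{"fn": "step_arm", "kwargs": {"delta_pos": [[0.109,-0.2415,0],[0.109,-0.2415,0],[0.109,-0.2415,0],[0.109,-0.2415,0],[0.109,-0.2415,0],[0.109,-0.2415,0],[0.109,-0.2415,0],[0.109,-0.2415,0]], "spin": [0.0025,0.0025,0.0025,0.0025,0.0025,0.0025,0.0025,0.0025], "gripper": 1, "squeeze": 25}}

```text
time: 1.1
tool_pos: [354.0, 184.5, 197.5]
tcp_rot: [180.0, 0.0, 166.2]
ft_force: [0.4, 0.4, -0.3]
finger_gap: 85.4
grip_force: 0.0
```

Emit:
{"fn": "step_arm", "kwargs": {"delta_pos": [[0.109,-0.2415,-0.044],[0.109,-0.2415,-0.044],[0.109,-0.2415,-0.044],[0.109,-0.2415,-0.044],[0.109,-0.2415,-0.044],[0.109,-0.2415,-0.044],[0.109,-0.2415,-0.044],[0.109,-0.2415,-0.044]], "spin": [0.0025,0.0025,0.0025,0.0025,0.0025,0.0025,0.0025,0.0025]}}

```text
time: 2.1
tool_pos: [528.5, -201.9, 126.5]
tcp_rot: [180.0, -0.0, 169.8]
ft_force: [0.3, 1.4, 1.4]
finger_gap: 85.4
grip_force: 0.0
```

Emit:
{"fn": "step_arm", "kwargs": {"delta_pos": [[0,0,0],[0,0,0]], "spin": [0,0]}}

```text
time: 2.35
tool_pos: [527.7, -199.9, 126.6]
tcp_rot: [180.0, -0.1, 169.8]
ft_force: [0.6, 0.5, -0.2]
finger_gap: 85.6
grip_force: 0.0
```

Run:
```python
from h import *
s=r.snapshot('wrist');p=s['pixels'];cv2.imwrite('pics/w1.png',p)
st=r.sense();print(st['time'],st['tool_pos'],st['tcp_rot'])
h=cv2.cvtColor(p,cv2.COLOR_BGR2HSV)
m=cv2.morphologyEx(cv2.inRange(h,(3,70,30),(18,255,230)),cv2.MORPH_CLOSE,np.ones((7,7)))
for c in cv2.findContours(m,0,2)[0]:
    if cv2.contourArea(c)>800:
        q=cv2.boxPoints(cv2.minAreaRect(c));P=plane(s,q,24);print(cv2.contourArea(c),q.mean(0),P.mean(0),[np.hypot(*(P[i]-P[i-1])[:2]).round(1) for i in range(4)],[np.degrees(np.arctan2(*(P[i+1]-P[i])[1::-1])) for i in (0,1)])
```

```text
2.4 [ 527.94229306 -199.47062322  127.16164193] [ 1.79970609e+02 -3.20567868e-02  1.69806251e+02]
5530.5 [319.21207 225.60703] [ 525.91903482 -200.13372011   24.        ] [np.float64(47.9), np.float64(65.4), np.float64(44.6), np.float64(65.6)] [np.float64(164.862610398091), np.float64(76.157334389488)]
```

View pics/w1.png

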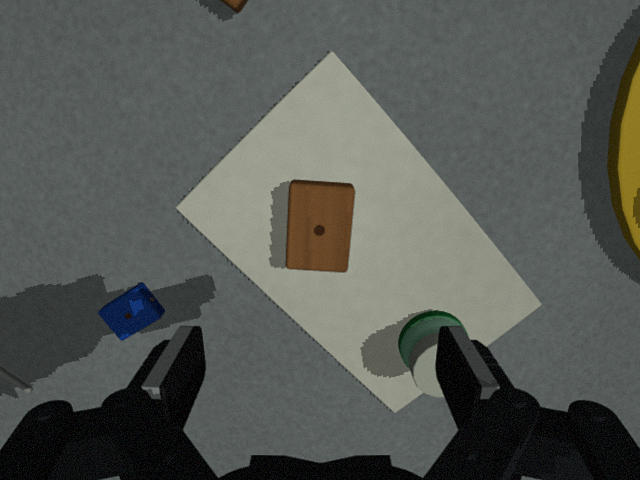

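The wrist view shows the plate with its dot at (319,230), clear of the fingers, so the estimate of about (527,-200) holds. The yaw needs -3.6°. Next: descend and grip.

Emit:
{"fn": "step_arm", "kwargs": {"delta_pos": [[-0.003,-0.002,-0.1],[0,0,-0.12],[0,0,-0.12],[0,0,-0.12],[0,0,-0.1],[0,0,-0.055],[0,0,0],[0,0,0]], "spin": [-0.02,0,0,0,0,0,0,0]}}

```text
time: 3.4
tool_pos: [528.4, -200.9, 5.3]
tcp_rot: [-180.0, 0.1, 166.2]
ft_force: [1.2, 0.3, -0.0]
finger_gap: 85.3
grip_force: 0.0
```

Emit:
{"fn": "step_arm", "kwargs": {"delta_pos": [[0,0,0],[0,0,0],[0,0,0],[0,0,0],[0,0,0],[0,0,0],[0,0,0],[0,0,0]], "spin": [0,0,0,0,0,0,0,0], "gripper": -1, "squeeze": 25}}

```text
time: 4.4
tool_pos: [527.6, -200.7, 4.3]
tcp_rot: [180.0, -0.0, 166.2]
ft_force: [0.2, -0.3, 0.2]
finger_gap: 0.0
grip_force: 0.0
```

The fingers shut on nothing, so I'll look.

Run:
```python
from h import *
s=r.snapshot('wrist');t=r.snapshot('side')
a=t['pixels'][230:400,270:470]
cv2.imwrite('pics/w2.png',np.hstack([cv2.resize(s['pixels'],(400,300)),cv2.resize(a,(353,300))]))
print(r.sense())
```

```text
{'time': 4.5, 'joint_pos': array([-2.60240368e+01,  1.23003428e+01,  1.01067551e+02,  9.97542081e-04,
        6.66330483e+01, -1.02217176e+02]), 'qd': array([-0.06646226,  0.06477593,  0.0153628 ,  0.00984393, -0.06553496,
        0.114065  ]), 'joint_efforts': array([-1.46808990e-03, -5.52534199e+01, -4.40465426e+01, -3.20751587e-04,
        1.34519854e-03,  3.38997370e-05]), 'tool_pos': array([ 527.66616347, -200.65009771,    4.28265982]), 'tcp_rot': array([ 1.79998906e+02, -7.26601983e-04,  1.66192743e+02]), 'ft_force': array([-0.15313661, -0.27366587, -0.85164361]), 'wrist_torque': array([ 0.0259558 , -0.01799532,  0.00494969]), 'grip_force': 0.0, 'finger_gap': 0.002111046296533323}
```

View pics/w2.png

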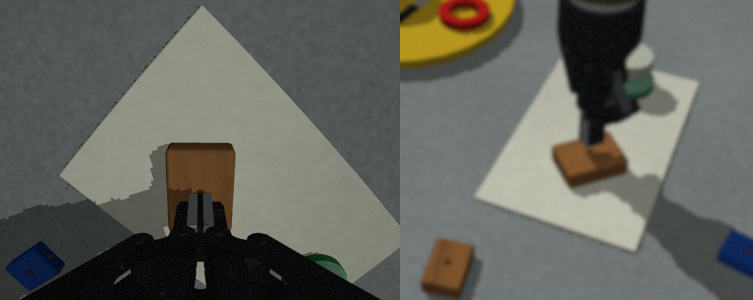

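The fingers are shut just above the plate's top with no contact force, so the tips sit higher than the reported TCP. I'll measure the tip height from the side and wrist views.

Run:
```python
from h import *
w=r.snapshot('wrist');t=r.snapshot('side');st=r.sense();p=st['tool_pos']
for z in (0,10,20,25): 
    q=p.copy();q[2]+=z;print(z,'wrist',proj(w,q).round(1),'side',proj(t,q).round(1))
def ann(s,c,k):
    u,v=proj(s,p)[0].round().astype(int) if 0 else (0,0)
    x0,x1,y0,y1=c;return cv2.resize(s['pixels'][y0:y1,x0:x1],(400,400),interpolation=cv2.INTER_NEAREST)
cv2.imwrite('pics/w3.png',np.hstack([ann(w,(220,420,200,400),2),ann(t,(340,420,260,340),5)]))
```

```text
0 wrist [[320.  290.9]] side [[376.4 324.1]]
10 wrist [[320.  300.3]] side [[376.8 320. ]]
20 wrist [[320.1 310.7]] side [[377.1 315.9]]
25 wrist [[320.1 316.4]] side [[377.2 313.8]]
```

View pics/w3.png

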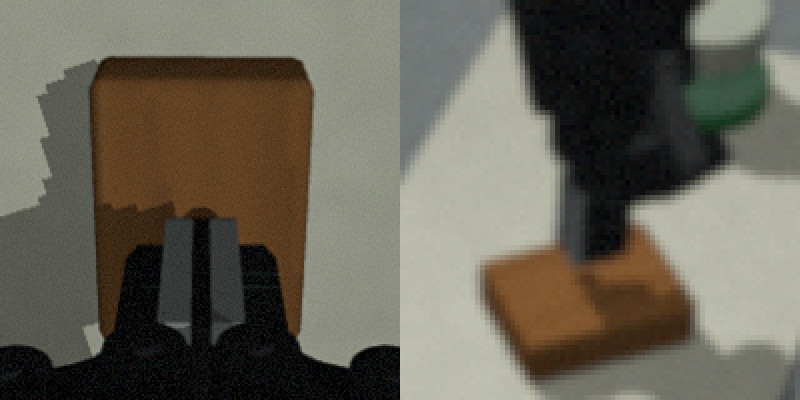

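The shut tips look to be at z≈25, about 20 mm above the reported TCP. I'll touch down gently to measure the offset.

Emit:
{"fn": "step_arm", "kwargs": {"delta_pos": [[0,0,-0.005],[0,0,-0.005],[0,0,0]], "spin": [0,0,0]}}

```text
time: 4.97
tool_pos: [527.6, -200.6, 2.1]
tcp_rot: [180.0, -0.0, 166.2]
ft_force: [0.4, 1.0, -0.7]
finger_gap: -0.1
grip_force: 0.0
```

Emit:
{"fn": "step_arm", "kwargs": {"delta_pos": [[0,0,-0.005],[0,0,-0.005],[0,0,0]], "spin": [0,0,0]}}

```text
time: 5.35
tool_pos: [527.6, -200.6, 0.2]
tcp_rot: [180.0, -0.0, 166.2]
ft_force: [0.5, -0.2, 0.1]
finger_gap: 0.3
grip_force: 0.0
```

Emit:
{"fn": "step_arm", "kwargs": {"delta_pos": [[0,0,-0.005],[0,0,-0.005],[0,0,0]], "spin": [0,0,0]}}

```text
time: 5.72
tool_pos: [527.6, -200.6, -1.9]
tcp_rot: [180.0, -0.0, 166.2]
ft_force: [-0.5, -0.0, -0.2]
finger_gap: -0.3
grip_force: 0.0
```

Emit:
{"fn": "step_arm", "kwargs": {"delta_pos": [[0,0,-0.005],[0,0,-0.005],[0,0,0]], "spin": [0,0,0]}}

```text
time: 6.1
tool_pos: [527.6, -200.6, -3.8]
tcp_rot: [180.0, -0.0, 166.2]
ft_force: [0.7, -0.1, -0.1]
finger_gap: -0.3
grip_force: 0.0
```

Emit:
{"fn": "step_arm", "kwargs": {"delta_pos": [[0,0,-0.005],[0,0,-0.005],[0,0,0]], "spin": [0,0,0]}}

```text
time: 6.48
tool_pos: [527.6, -200.6, -5.8]
tcp_rot: [180.0, -0.0, 166.2]
ft_force: [0.6, 0.1, 0.1]
finger_gap: 0.3
grip_force: 0.0
```

Run:
```python
from h import *
w=r.snapshot('wrist');t=r.snapshot('side');p=r.sense()['tool_pos'];print(r.sense()['ft_force'])
f=lambda s,c:cv2.resize(s['pixels'][c[2]:c[3],c[0]:c[1]],(400,400),interpolation=cv2.INTER_NEAREST)
cv2.imwrite('pics/w4.png',np.hstack([f(w,(220,420,200,400)),f(t,(340,420,260,340))]))
a=np.radians(166.2);ex=np.array([np.cos(a),np.sin(a),0])
for z in (15,20,25,30,35): print(z,[(proj(w,p+[0,0,z]+k*ex).round(1).tolist(),proj(t,p+[0,0,z]+k*ex).round(1).tolist()) for k in (0,11)])
```

```text
[ 0.03452342 -0.29856245  0.41116848]
15 [([[320.0, 305.8]], [[376.6, 322.1]]), ([[320.0, 282.7]], [[370.9, 323.6]])]
20 [([[320.0, 311.1]], [[376.8, 320.0]]), ([[320.0, 287.6]], [[371.0, 321.6]])]
25 [([[320.0, 316.8]], [[376.9, 318.0]]), ([[320.0, 292.7]], [[371.1, 319.5]])]
30 [([[320.0, 322.8]], [[377.1, 315.9]]), ([[320.0, 298.1]], [[371.3, 317.4]])]
35 [([[320.0, 329.1]], [[377.2, 313.8]]), ([[320.0, 303.9]], [[371.4, 315.3]])]
```

View pics/w4.png

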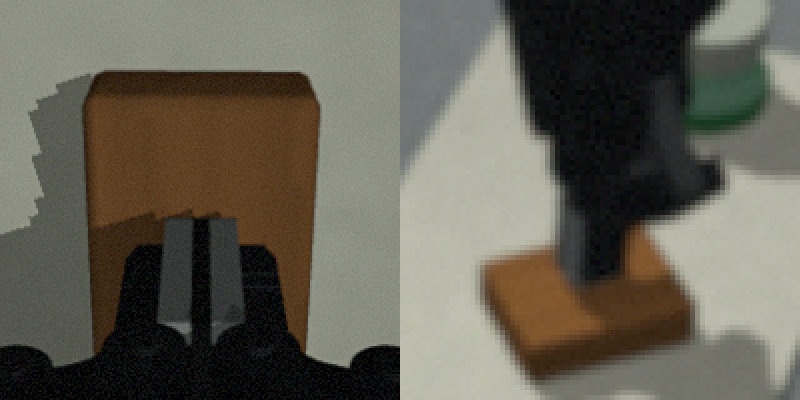

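Emit:
{"fn": "step_arm", "kwargs": {"delta_pos": [[0,0,-0.005],[0,0,-0.005],[0,0,0]], "spin": [0,0,0]}}

```text
time: 6.95
tool_pos: [527.6, -200.6, -7.9]
tcp_rot: [180.0, -0.0, 166.2]
ft_force: [-0.7, -0.5, -0.2]
finger_gap: 0.2
grip_force: 0.0
```

Emit:
{"fn": "step_arm", "kwargs": {"delta_pos": [[0,0,-0.005],[0,0,-0.005],[0,0,0]], "spin": [0,0,0]}}

```text
time: 7.32
tool_pos: [527.7, -200.7, -9.5]
tcp_rot: [-180.0, 0.0, 166.2]
ft_force: [-0.7, 1.4, 2.8]
finger_gap: -0.0
grip_force: 1.3
```

Contact comes at a reported z≈-9, so the true tips are about 33 mm above the reported TCP. The lateral position agrees. I'll lift, open, go to a reported z of about -29 (tips just above the mat) and grip.

Emit:
{"fn": "step_arm", "kwargs": {"delta_pos": [[0,0,0.08],[0,0,0],[0,0,0],[0,0,0],[0,0,0],[0,0,0],[0,0,0],[0,0,0]], "spin": [0,0,0,0,0,0,0,0], "gripper": 1}}

```text
time: 8.32
tool_pos: [527.7, -200.7, 6.3]
tcp_rot: [-180.0, -0.0, 166.2]
ft_force: [0.3, 0.7, -0.8]
finger_gap: 85.6
grip_force: 0.0
```

Emit:
{"fn": "step_arm", "kwargs": {"delta_pos": [[0,0,-0.06],[0,0,-0.06],[0,0,-0.04],[0,0,-0.015],[0,0,0],[0,0,0]], "spin": [0,0,0,0,0,0]}}

```text
time: 9.07
tool_pos: [528.1, -200.8, -28.3]
tcp_rot: [-180.0, 0.0, 166.2]
ft_force: [-0.2, -0.1, -0.0]
finger_gap: 85.2
grip_force: 0.0
```

Emit:
{"fn": "step_arm", "kwargs": {"delta_pos": [[0,0,0],[0,0,0],[0,0,0],[0,0,0],[0,0,0],[0,0,0]], "spin": [0,0,0,0,0,0], "gripper": -1, "squeeze": 25}}

```text
time: 9.82
tool_pos: [527.9, -200.8, -28.4]
tcp_rot: [-180.0, 0.0, 166.2]
ft_force: [-0.2, -0.5, 4.2]
finger_gap: 45.9
grip_force: 26.7
```

Gripped at a gap of 45.9 mm. I'll lift it and carry it towards the dome.

Emit:
{"fn": "step_arm", "kwargs": {"delta_pos": [[0,0,0.1],[0,0,0.2],[0,0,0.2],[0,0,0.2],[0,0,0.15],[0,0,0.05],[0,0,0],[0,0,0]], "spin": [0,0,0,0,0,0,0,0]}}

```text
time: 10.82
tool_pos: [526.6, -200.2, 149.5]
tcp_rot: [180.0, -0.2, 166.2]
ft_force: [-0.7, -0.8, -1.3]
finger_gap: 45.5
grip_force: 26.2
```

Emit:
{"fn": "step_arm", "kwargs": {"delta_pos": [[-0.01,0.1,0],[-0.02,0.2,0],[-0.02,0.2,0],[-0.02,0.2,0],[-0.02,0.2,0],[-0.02,0.2,0],[-0.02,0.2,0],[-0.02,0.2,0]], "spin": [0,0,0,0,0,0,0,0]}}

```text
time: 11.82
tool_pos: [496.1, 101.5, 150.2]
tcp_rot: [-180.0, -0.1, 166.2]
ft_force: [0.7, -0.6, -0.5]
finger_gap: 45.2
grip_force: 26.2
```

Emit:
{"fn": "step_arm", "kwargs": {"delta_pos": [[-0.02,0.2,0],[-0.02,0.2,0],[-0.01,0.125,0],[0,0,0],[0,0,0]], "spin": [0,0,0,0,0]}}

```text
time: 12.45
tool_pos: [486.9, 204.2, 150.6]
tcp_rot: [-179.9, -0.1, 166.2]
ft_force: [-0.9, -0.6, -0.2]
finger_gap: 45.4
grip_force: 26.2
```

Run:
```python
from h import *
import pickle
from scipy.optimize import least_squares
t=pickle.load(open('top0.pkl','rb'));d=pickle.load(open('side0.pkl','rb'))
def edges(s,uv,a0,a1,R0,R1):
    g=cv2.cvtColor(s['pixels'],cv2.COLOR_BGR2LAB).astype(float);g=cv2.GaussianBlur(g,(0,0),1);out=[]
    for a in np.radians(np.arange(a0,a1,5)):
        rr=np.arange(R0,R1,.25);x=(uv[0]+rr*np.cos(a)).astype(np.float32);y=(uv[1]-rr*np.sin(a)).astype(np.float32)
        v=cv2.remap(g.astype(np.float32),x[None],y[None],1)[0]
        k=np.argmax(np.linalg.norm(v[4:]-v[:-4],axis=1))+2;out.append((x[k],y[k]))
    return np.array(out)
et=edges(t,(192,238.5),110,230,22,34);es=edges(d,(250,197),30,150,17,30)
def res(c,sets):
    o=[]
    for s,e in sets:
        O,D=ray(s,e);D/=np.linalg.norm(D,axis=1)[:,None];o.append(np.linalg.norm(np.cross(np.array([*c,88])-O,D),axis=1)-50)
    return np.concatenate(o)
for nm,S in (('top',[(t,et)]),('side',[(d,es)]),('both',[(t,et),(d,es)])):
    q=least_squares(res,[487,204],args=(S,),loss='soft_l1');print(nm,q.x,np.abs(q.fun).mean())
tp=r.snapshot('top');sd=r.snapshot('side');pickle.dump((tp,sd),open('c.pkl','wb'));st=r.sense();p=st['tool_pos'];print(st['time'],p,st['tcp_rot'],st['finger_gap'],st['ft_force'])
f=lambda s,c:cv2.resize(s['pixels'][c[2]:c[3],c[0]:c[1]],(400,400),interpolation=cv2.INTER_NEAREST)
cv2.imwrite('pics/c1.png',np.hstack([f(tp,(140,260,180,300)),f(sd,(190,310,120,240))]))
```

```text
top [488.97281813 208.72923243] 0.9098903045608081
side [487.78139464 205.82635805] 0.3883980395434878
both [488.58651544 208.21819307] 0.9300482124093897
12.55 [487.39928469 203.60884021 150.91277492] [-1.79965325e+02 -2.85116068e-02  1.66155551e+02] 45.49767569244344 [-0.41610536 -0.67313201 -0.27590653]
```

View pics/c1.png

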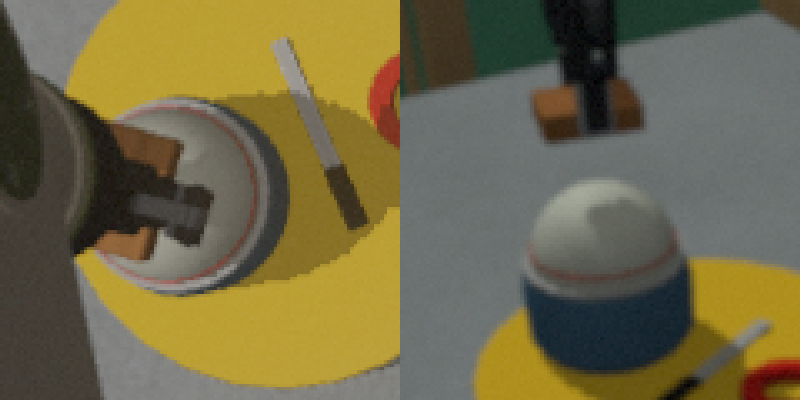

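The plate is held level above the dome. The dome estimates differ by about 4 mm in y, so I'll settle it with the red line, a circle at z=98 with radius 49.

Run:
```python
from h import *
import pickle
from scipy.optimize import least_squares
t=pickle.load(open('top0.pkl','rb'));d=pickle.load(open('side0.pkl','rb'))
for nm,s,c,R in (('top',t,(193,239),36),('side',d,(251,200),30)):
    lab=cv2.cvtColor(s['pixels'],cv2.COLOR_BGR2LAB).astype(int)
    m=(lab[...,1]>134)&(lab[...,2]<150)&(lab[...,0]>60); ys,xs=np.nonzero(m);k=np.hypot(xs-c[0],ys-c[1])<R
    P=plane(s,np.c_[xs[k],ys[k]],98)[:,:2]
    q=least_squares(lambda x:np.hypot(*(P-x).T)-49,[487,204],loss='soft_l1');print(nm,len(P),q.x,np.abs(q.fun).mean())
    q=least_squares(lambda x:np.hypot(*(P-x[:2]).T)-x[2],[487,204,49],loss='soft_l1');print('free',q.x)
    # blue jar / rim outer
    h=cv2.cvtColor(s['pixels'],cv2.COLOR_BGR2HSV)
# turntable refined, yellow hull
h=cv2.cvtColor(t['pixels'],cv2.COLOR_BGR2HSV);m=cv2.inRange(h,(20,120,60),(34,255,255))
c=max(cv2.findContours(m,0,1)[0],key=cv2.contourArea).reshape(-1,2);P=plane(t,c,22)[:,:2]
q=least_squares(lambda x:np.hypot(*(P-x).T)-140,[513,156],loss='soft_l1',f_scale=1);print('tt',q.x)
```

```text
top 164 [488.32743597 205.88486058] 0.6413860602684769
free [488.3247576  205.86763295  48.9701301 ]
side 15 [488.15348068 204.86686842] 1.42799388438382
free [487.97773212 204.70203409  48.76389436]
tt [514.32657614 156.41904243]
```

The red line gives the dome at (488.2,205.6), and both views agree. I'll correct the position and lower to just above contact.

Emit:
{"fn": "step_arm", "kwargs": {"delta_pos": [[0.008,0.007,-0.05],[0,0,-0.07],[0,0,-0.06],[0,0,-0.025],[0,0,-0.01],[0,0,0],[0,0,0]], "spin": [0,0,0,0,0,0,0]}}

```text
time: 13.42
tool_pos: [489.6, 205.9, 108.8]
tcp_rot: [180.0, 0.0, 166.2]
ft_force: [-0.3, -0.3, 0.1]
finger_gap: 45.3
grip_force: 26.2
```

Emit:
{"fn": "step_arm", "kwargs": {"delta_pos": [[0,0,-0.004],[0,0,-0.003],[0,0,0],[0,0,0]], "spin": [0,0,0,0]}}

```text
time: 13.92
tool_pos: [489.3, 205.7, 106.9]
tcp_rot: [180.0, 0.0, 166.2]
ft_force: [0.7, 0.3, -0.6]
finger_gap: 45.6
grip_force: 26.2
```

Emit:
{"fn": "step_arm", "kwargs": {"delta_pos": [[-0.002,0,-0.004],[0,0,0],[0,0,0]], "spin": [0,0,0]}}

```text
time: 14.3
tool_pos: [488.8, 205.7, 106.1]
tcp_rot: [-180.0, -0.0, 166.2]
ft_force: [-1.5, -0.1, -0.1]
finger_gap: 45.3
grip_force: 26.2
```

Emit:
{"fn": "step_arm", "kwargs": {"delta_pos": [[0,0,-0.003],[0,0,0],[0,0,0]], "spin": [0,0,0]}}

```text
time: 14.68
tool_pos: [489.0, 205.8, 105.6]
tcp_rot: [180.0, 0.0, 166.2]
ft_force: [-0.4, -0.6, 0.5]
finger_gap: 45.4
grip_force: 26.3
```

Emit:
{"fn": "step_arm", "kwargs": {"delta_pos": [[0,0,-0.003],[0,0,0],[0,0,0]], "spin": [0,0,0]}}

```text
time: 15.05
tool_pos: [489.0, 205.8, 105.1]
tcp_rot: [180.0, 0.0, 166.2]
ft_force: [-0.4, -0.1, 1.6]
finger_gap: 45.5
grip_force: 26.5
```

Contact at 105.1 (1.6 N). Releasing.

Emit:
{"fn": "step_arm", "kwargs": {"delta_pos": [[0,0,0],[0,0,0],[0,0,0],[0,0,0]], "spin": [0,0,0,0], "gripper": 0.5}}

```text
time: 15.55
tool_pos: [488.8, 205.7, 104.8]
tcp_rot: [-180.0, -0.0, 166.2]
ft_force: [-0.3, 0.4, 0.4]
finger_gap: 63.8
grip_force: 0.0
```

Emit:
{"fn": "step_arm", "kwargs": {"delta_pos": [[0,0,0],[0,0,0],[0,0,0],[0,0,0],[0,0,0],[0,0,0]], "spin": [0,0,0,0,0,0], "gripper": 1}}

```text
time: 16.3
tool_pos: [488.8, 205.7, 104.9]
tcp_rot: [-180.0, -0.0, 166.2]
ft_force: [0.3, -0.4, -0.7]
finger_gap: 85.2
grip_force: 0.0
```

Emit:
{"fn": "step_arm", "kwargs": {"delta_pos": [[0,0,0.02],[0,0,0.06],[0,0,0.12],[0,0,0.1],[0,0,0],[0,0,0]], "spin": [0,0,0,0,0,0]}}

```text
time: 17.05
tool_pos: [488.7, 205.7, 164.5]
tcp_rot: [-180.0, -0.0, 166.2]
ft_force: [-0.4, -0.1, -0.2]
finger_gap: 85.6
grip_force: 0.0
```

Run:
```python
from h import *
import pickle
tp=r.snapshot('top');sd=r.snapshot('side');w=r.snapshot('wrist');pickle.dump((tp,sd,w),open('e.pkl','wb'));st=r.sense();print(st['time'],st['tool_pos'],st['finger_gap'],st['ft_force'])
f=lambda s,c:cv2.resize(s['pixels'][c[2]:c[3],c[0]:c[1]],(400,400),interpolation=cv2.INTER_NEAREST)
cv2.imwrite('pics/e1.png',np.hstack([cv2.resize(w['pixels'],(533,400)),f(sd,(210,290,130,210))[:,66:333]]))
h=cv2.cvtColor(w['pixels'],cv2.COLOR_BGR2HSV)
m=cv2.inRange(h,(3,80,30),(18,255,230))
c=max(cv2.findContours(m,0,2)[0],key=cv2.contourArea);q=cv2.boxPoints(cv2.minAreaRect(c));P=plane(w,q,158);print(P.round(1).tolist(),P.mean(0),q)
```

```text
17.2 [488.14939563 205.50092115 163.66671475] 85.77094208732943 [-0.577212   -1.14197926  0.29904314]
[[449.2, 193.4, 158.0], [459.8, 236.5, 158.0], [524.9, 223.3, 158.0], [513.1, 175.1, 158.0]] [486.74487166 207.07686168 158.        ] [[274. 216.]
 [371. 216.]
 [371. 342.]
 [274. 342.]]
```

View pics/e1.png

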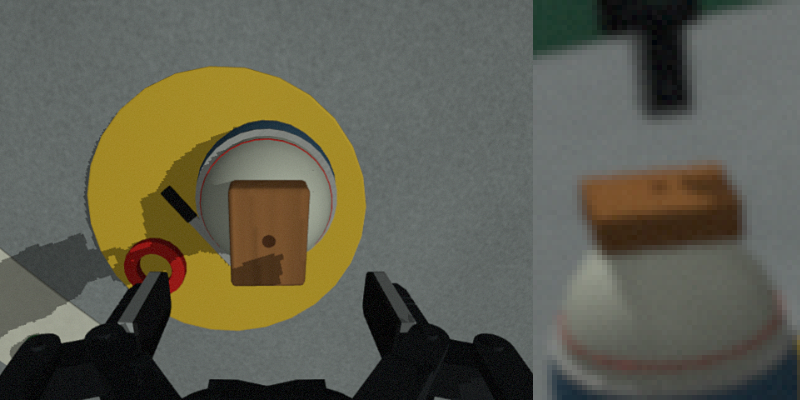

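The plate is balanced alone on the dome, with its dot near (322,289) in the full wrist picture. I'll check its offset and tilt.

Run:
```python
from h import *
import pickle
t,d,w=pickle.load(open('e.pkl','rb'))
print('dot wrist',plane(w,[(322,289)],158))
# measured dot wrist: darkest px near
g=cv2.GaussianBlur(cv2.cvtColor(w['pixels'],6),(0,0),2)[275:302,305:340];k=np.unravel_index(g.argmin(),g.shape);uv=(k[1]+305,k[0]+275);print(uv,plane(w,[uv],158))
from scipy.optimize import least_squares
h=cv2.cvtColor(w['pixels'],cv2.COLOR_BGR2HSV);m=cv2.inRange(h,(3,80,85),(18,255,255))
m=cv2.morphologyEx(m,cv2.MORPH_OPEN,np.ones((3,3)))
c=max(cv2.findContours(m,0,2)[0],key=cv2.contourArea);H=cv2.convexHull(c);print(cv2.approxPolyDP(H,5,True).reshape(-1,2).tolist())
a=np.radians(-14)
for tx,ty in ((0,0),(.12,0),(-.12,0),(0,.12),(0,-.12)):
    # tilt tx about plate x, ty about plate y
    Rz=cv2.Rodrigues(np.array([0,0,a]))[0];R=Rz@cv2.Rodrigues(np.array([tx,ty,0.]))[0]
    B=np.array([488,205.5,138])
    pts=lambda z:B+np.array([[-32,-23,z],[32,-23,z],[32,23,z],[-32,23,z]])@R.T
    print(tx,ty,'wtop',proj(w,pts(20)).round().tolist(),'side',proj(d,np.r_[pts(20),pts(0)]).round().tolist())
```

```text
dot wrist [[489.96420574 206.03788952 158.        ]]
(np.int64(323), np.int64(287)) [[489.04706346 206.7607386  158.        ]]
[[370, 227], [364, 339], [337, 341], [279, 321], [277, 227]]
0 0 wtop [[270.0, 222.0], [275.0, 343.0], [365.0, 343.0], [370.0, 222.0]] side [[235.0, 174.0], [265.0, 170.0], [260.0, 161.0], [231.0, 165.0], [236.0, 183.0], [265.0, 178.0], [261.0, 169.0], [232.0, 174.0]]
0.12 0 wtop [[266.0, 220.0], [271.0, 340.0], [360.0, 346.0], [365.0, 223.0]] side [[235.0, 176.0], [265.0, 171.0], [260.0, 160.0], [231.0, 165.0], [236.0, 184.0], [266.0, 179.0], [261.0, 168.0], [232.0, 173.0]]
-0.12 0 wtop [[275.0, 223.0], [279.0, 345.0], [368.0, 340.0], [374.0, 220.0]] side [[234.0, 173.0], [264.0, 168.0], [260.0, 162.0], [231.0, 166.0], [236.0, 182.0], [265.0, 177.0], [261.0, 170.0], [232.0, 175.0]]
0 0.12 wtop [[269.0, 229.0], [276.0, 342.0], [364.0, 342.0], [371.0, 230.0]] side [[236.0, 172.0], [266.0, 171.0], [261.0, 162.0], [232.0, 164.0], [236.0, 181.0], [265.0, 180.0], [261.0, 171.0], [232.0, 172.0]]
0 -0.12 wtop [[271.0, 215.0], [274.0, 342.0], [366.0, 342.0], [369.0, 215.0]] side [[234.0, 176.0], [263.0, 168.0], [259.0, 160.0], [230.0, 167.0], [236.0, 184.0], [265.0, 176.0], [260.0, 168.0], [233.0, 175.0]]
```

Offset is about 1 mm and the tilt is small. Next: close to a narrow gap, descend, and press gently.

Emit:
{"fn": "step_arm", "kwargs": {"delta_pos": [[0,0,0],[0,0,0],[0,0,0],[0,0,-0.05],[0,0,-0.06],[0,0,-0.05],[0,0,0],[0,0,0]], "spin": [0,0,0,0,0,0,0,0], "gripper": -0.5, "squeeze": 40}}

```text
time: 18.2
tool_pos: [488.9, 205.7, 133.0]
tcp_rot: [-180.0, 0.0, 166.2]
ft_force: [-0.2, 0.3, 1.0]
finger_gap: 21.2
grip_force: 0.0
```

Emit:
{"fn": "step_arm", "kwargs": {"delta_pos": [[0,0,-0.01],[0,0,-0.005],[0,0,-0.005],[0,0,-0.005],[0,0,0],[0,0,0]], "spin": [0,0,0,0,0,0]}}

```text
time: 18.95
tool_pos: [488.9, 205.7, 127.9]
tcp_rot: [-180.0, -0.0, 166.2]
ft_force: [0.3, -0.1, -0.3]
finger_gap: 21.6
grip_force: 0.0
```

Emit:
{"fn": "step_arm", "kwargs": {"delta_pos": [[0,0,-0.005],[0,0,-0.005],[0,0,-0.005],[0,0,-0.005],[0,0,0],[0,0,0]], "spin": [0,0,0,0,0,0]}}

```text
time: 19.7
tool_pos: [488.9, 205.7, 124.1]
tcp_rot: [180.0, 0.0, 166.2]
ft_force: [-0.8, 0.0, 2.0]
finger_gap: 21.4
grip_force: 1.0
```

Emit:
{"fn": "step_arm", "kwargs": {"delta_pos": [[0,0,-0.005],[0,0,-0.005],[0,0,-0.005],[0,0,0],[0,0,0]], "spin": [0,0,0,0,0]}}

```text
time: 20.32
tool_pos: [488.9, 205.7, 121.0]
tcp_rot: [180.0, -0.0, 166.2]
ft_force: [-1.4, -1.0, 4.7]
finger_gap: 21.3
grip_force: 2.0
```

Emit:
{"fn": "step_arm", "kwargs": {"delta_pos": [[0,0,-0.005],[0,0,-0.005],[0,0,-0.005],[0,0,-0.005],[0,0,-0.005],[0,0,0],[0,0,0]], "spin": [0,0,0,0,0,0,0]}}

```text
time: 21.2
tool_pos: [489.0, 205.8, 116.2]
tcp_rot: [180.0, 0.0, 166.2]
ft_force: [-2.7, -1.1, 7.4]
finger_gap: 21.5
grip_force: 3.5
```

Emit:
{"fn": "step_arm", "kwargs": {"delta_pos": [[0,0,-0.005],[0,0,-0.005],[0,0,0],[0,0,0]], "spin": [0,0,0,0]}}

```text
time: 21.7
tool_pos: [489.1, 205.8, 114.4]
tcp_rot: [180.0, 0.0, 166.2]
ft_force: [-3.4, -1.1, 8.5]
finger_gap: 21.3
grip_force: 4.1
```

Run:
```python
from h import *
sd=r.snapshot('side');w=r.snapshot('wrist');st=r.sense();print(st['time'],st['tool_pos'],st['finger_gap'],st['ft_force'])
f=lambda s,c:cv2.resize(s['pixels'][c[2]:c[3],c[0]:c[1]],(400,400),interpolation=cv2.INTER_NEAREST)
cv2.imwrite('pics/f1.png',np.hstack([f(w,(220,420,160,360)),f(sd,(210,290,140,220))]))
a=np.radians(-14);Rz=cv2.Rodrigues(np.array([0,0,a]))[0]
for ty in (0,.12,-.12):
    R=Rz@cv2.Rodrigues(np.array([0,ty,0.]))[0];B=np.array([488.5,206,128])
    q=proj(sd,B+np.array([[-32,-23,20],[32,-23,20],[32,23,20],[-32,23,20],[-32,-23,0],[32,-23,0]])@R.T)
    print(ty,((q-[210,140])*5+[400,0]).round().tolist())
```

```text
21.8 [489.07358944 205.73401734 114.4528461 ] 21.27498349241802 [-3.49139854 -1.59415759  8.096325  ]
0 [[528.0, 192.0], [676.0, 168.0], [652.0, 125.0], [509.0, 147.0], [534.0, 234.0], [679.0, 210.0]]
0.12 [[533.0, 183.0], [681.0, 176.0], [658.0, 132.0], [514.0, 138.0], [533.0, 226.0], [680.0, 218.0]]
-0.12 [[524.0, 201.0], [669.0, 161.0], [646.0, 118.0], [506.0, 156.0], [535.0, 242.0], [678.0, 202.0]]
```

View pics/f1.png

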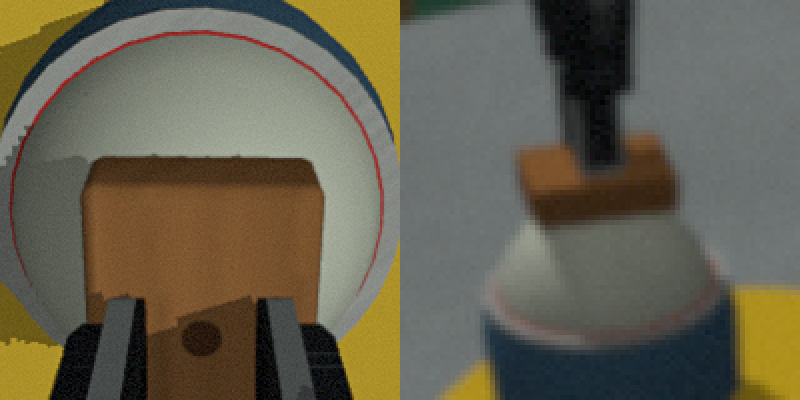

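The red line is level with the rim, so the plunger is half-way down, and the plate is nearly level and centred with a push of about 8.5 N. There is a sideways force of about 3.5 N. A 1 mm nudge with it should relieve that, and then I'll hold.

Emit:
{"fn": "step_arm", "kwargs": {"delta_pos": [[-0.0025,0,0],[-0.0025,-0.001,0],[0,0,0],[0,0,0]], "spin": [0,0,0,0]}}

```text
time: 22.3
tool_pos: [488.6, 205.8, 114.7]
tcp_rot: [179.9, 0.1, 166.2]
ft_force: [-1.4, -0.3, 8.9]
finger_gap: 21.2
grip_force: 4.0
```

Emit:
{"fn": "step_arm", "kwargs": {"delta_pos": [[0,0,0],[0,0,0],[0,0,0],[0,0,0],[0,0,0],[0,0,0],[0,0,0],[0,0,0]], "spin": [0,0,0,0,0,0,0,0]}}

```text
time: 23.3
tool_pos: [488.6, 205.8, 114.8]
tcp_rot: [179.9, 0.1, 166.2]
ft_force: [-1.5, -0.5, 8.3]
finger_gap: 21.5
grip_force: 4.0
```

The sideways force dropped to 1.5 N and the push is steady at about 8.5 N. I'll hold for three more seconds.

Emit:
{"fn": "step_arm", "kwargs": {"delta_pos": [[0,0,0],[0,0,0],[0,0,0],[0,0,0],[0,0,0],[0,0,0],[0,0,0],[0,0,0]], "spin": [0,0,0,0,0,0,0,0]}}

```text
time: 24.3
tool_pos: [488.6, 205.8, 114.8]
tcp_rot: [179.9, 0.1, 166.2]
ft_force: [-1.8, -0.8, 7.9]
finger_gap: 21.5
grip_force: 4.0
```

Emit:
{"fn": "step_arm", "kwargs": {"delta_pos": [[0,0,0],[0,0,0],[0,0,0],[0,0,0],[0,0,0],[0,0,0],[0,0,0],[0,0,0]], "spin": [0,0,0,0,0,0,0,0]}}

```text
time: 25.3
tool_pos: [488.6, 205.8, 114.7]
tcp_rot: [179.9, 0.1, 166.2]
ft_force: [-0.8, -1.6, 8.4]
finger_gap: 21.7
grip_force: 4.0
```

Emit:
{"fn": "step_arm", "kwargs": {"delta_pos": [[0,0,0],[0,0,0],[0,0,0],[0,0,0],[0,0,0],[0,0,0],[0,0,0],[0,0,0]], "spin": [0,0,0,0,0,0,0,0]}}

```text
time: 26.3
tool_pos: [488.6, 205.8, 114.7]
tcp_rot: [179.9, 0.1, 166.2]
ft_force: [-2.3, -0.8, 8.0]
finger_gap: 21.3
grip_force: 4.0
```

Run:
```python
from h import *
sd=r.snapshot('side');w=r.snapshot('wrist');st=r.sense();print(st['time'],st['tool_pos'],st['ft_force'])
f=lambda s,c:cv2.resize(s['pixels'][c[2]:c[3],c[0]:c[1]],(400,400),interpolation=cv2.INTER_NEAREST)
cv2.imwrite('pics/g1.png',np.hstack([f(w,(220,420,160,360)),f(sd,(210,290,140,220))]))
```

```text
26.4 [488.57572512 205.79742116 114.72217558] [-1.97388957 -0.26674301  7.88855392]
```

View pics/g1.png

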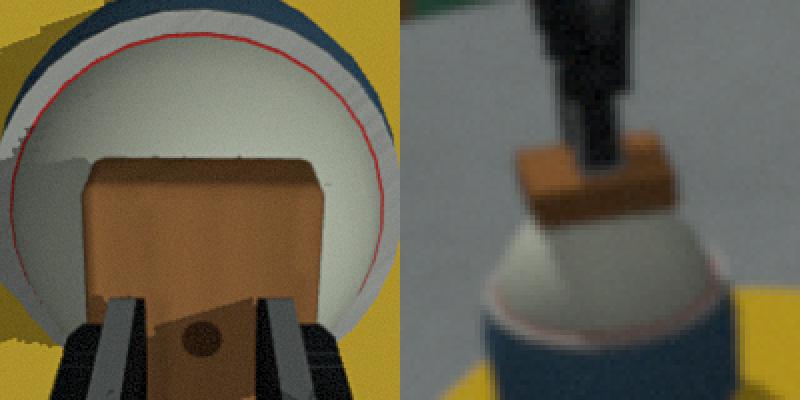

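The plate is level under the fingers with its dot at crop pixel (201,338). The red line is just at the rim and the push has been steady for over four seconds, so I'm handing in.

```bash
python3 -c "
from bench import r
print(r.hand_in())"
```

```text
the job is handed in; nothing more can be done
None
```

I handed the job in with the plate still pressed on the dome at a steady 8 N or so: plunger about half-way down, plate nearly level and centred, held over four seconds. It balanced there by itself first, and I touched no bystander; the hand-in gave no verdict.

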